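# Close the returned sample jars and sort them by weight in the hand

### The arm

A 6-joint arm with a two-finger parallel gripper is mounted at the origin on a cart in front of the work surface, level with it; the furniture and walls round the work are solid. World frame = base frame: x ahead of the robot, y to its left, z up, the work surface at z = 0. Lengths are in m, angles in rad, forces in N, time in s.
With the tool pointing down it reaches from about 0.275 to 0.825 m from the base axis. Payload 4.9 kg.
Tool frame: the origin (TCP) lies midway between the tips of the shut fingers; the grasp point (between the pads) lies 19 mm behind it (bot.grip_depth is the distance from the TCP to the grasp point, in m); y points along the fingers, x is the direction in which the jaws open and shut, and the axes are right-handed (so a half turn about y gives the same grasp; the last joint's range is limited). The gripper opens to 85 mm and grips with 20 to 120 N. Pads are 22 mm wide; open, the fingers measure 114 mm over their backs; the gripper's body (76 mm by 85 mm) begins 54 mm behind the grasp point. The pads swing forward as they close: fully open they stand 13 mm farther back than shut.
Start: joints at [-1.386, 0.326, -0.193, 1.052, 0, 1.437], TCP at [0.172, -0.522, 0.208] pointing down, gripper open.
Joint ranges: [-2.65, 2.65], [-0.97, 1.79], [-1.3, 1.35], [-1.93, 2.1], [-1.47, 1.37], [-3.14, 3.14]. Speed limits (rad/s): [2.57, 2.57, 3.14, 3.14, 3.14, 3.14].

### API

Orientations are given as a unit quaternion [w, x, y, z].
In Python, from cell import bot gives the robot as it stands. Calls block until the motion is done:
- bot.move_pose(position, orientation): joint-space move of the TCP to a pose.
- bot.move_linear(position, speed=0.15, rotation=None, until_force=None): straight line of the TCP; rotation=None keeps the orientation; speed is the mean speed in m/s. With until_force (N) it stops when the force on the tool has changed by that much, and returns True; else False.
- bot.goto_joints(angles): joint-space move.
- bot.set_gripper(opening, grasp_force=None): opening from 0.0 (shut) to 1.0 (fully open); grasp_force is the grip in N (None keeps the last); returns when the fingers have stopped.
- bot.wait(seconds).
- bot.solve_ik(position, orientation): joint angles nearest the present ones, or None.
- bot.camera(name): name is "side" or "top"; returns the picture (480x640x3 uint8, red, green, blue); there is no depth.
- bot.calibration(name): a dict with "mtx" (3x3 intrinsics, pixels), "extrinsics" (4x4, takes a point from world to camera coordinates). Camera axes: x right, y down, z forward; pixel columns grow to the right and rows downward; lengths in m; the calibration is good to about 2 mm. A picture is of the moment at which its call begins. calibration takes no time and is no camera call.
A pose or a line that the arm cannot do raises bot.PlanningError and nothing moves.
- bot.close_job(): hands the job in, once; it reports no verdict.
Trained networks look in the newest picture that a camera, given by its name, has taken for a name from the list of things; names that differ only in an ending like _2 or _b are one class to them, and where a whole thing is asked for, a point or a joint stands for the part that bears it (a point fixed in the world has none). Each returns a list of dicts, best first, with "confidence" (0 to 1); they miss things now and then, are a little off and sometimes report something else, mostly with a low value. They report only what shows in the picture. A call takes as long as a camera call.
- bot.search_frame(camera, thing): "bbox" ([left, top, width, height] in pixels, round what is visible of it).
Readings, each from a call of its own:
- bot.read_clock(): time.
- bot.read_joint_positions(): joint angles.
- bot.read_joint_vel(): joint speeds.
- bot.read_joint_efforts(): joint torques, N m.
- bot.read_position(): TCP position.
- bot.read_tool_rot(): TCP orientation.
- bot.read_ft_force(): force on the tool from outside, world axes, zero at the start.
- bot.read_moment(): the same for the moment, N m.
- bot.read_gripper_width(): opening from 0.0 (shut) to 1.0 (fully open).
Only numpy, scipy, OpenCV 4.12 (cv2) and the standard library are available. Lean on these libraries where they do the work, as an engineer would, in place of code of your own. Each camera call takes 0.05 s, during which the arm holds its last target.

### The job

Push the cap of every white sample jar down until it is fully home, and do this before that jar is lifted. Then feel by lifting how heavy each jar is and stand it upright in a tray: jars that weigh over 270 g are still in use and go in the blue tray, those under 180 g are used up and go in the orange one, and a jar in between may go in either. Leave the vial, dish, timer and dropper bottles where they are.

Things in the scene. Friction and masses are not known exactly. Their poses are not given: they have to be found in the camera images.
- tray_blue: blue low tray for jars still in use, fixed to the bench: 220 mm along its x, 210 along its y, walls 20 mm high and 4 thick, inner floor 4 mm above the bench. Origin: centre of its underside; x, y along its sides, z up. It stands on the left or the right of the jars (which side changes), turned a little. Six jars fit: 3 along x at 64 mm, 2 along y at 94 mm
- tray_orange: orange low tray for used-up jars, fixed to the bench: 220 mm along its x, 210 along its y, walls 20 mm high and 4 thick, inner floor 4 mm above the bench. Origin: centre of its underside; x, y along its sides, z up. It stands on the left or the right of the jars (which side changes), turned a little. Six jars fit: 3 along x at 64 mm, 2 along y at 94 mm
- jar_a_mid (a point): mid-height point on the axis of a white opaque sample jar, 34 mm above its underside, z up. All look alike: round body 48 mm across, 49 high (grip here), above it a grey push-on cap 43 mm across, its flat top 68 mm above the underside when home. Weighs 85 to 450 g with cap. 4 to 6 jars are present, on the bench between the trays
- jar_b_mid (a point): mid-height point on the axis of a white opaque sample jar, 34 mm above its underside, z up. All look alike: round body 48 mm across, 49 high (grip here), above it a grey push-on cap 43 mm across, its flat top 68 mm above the underside when home. Weighs 85 to 450 g with cap. 4 to 6 jars are present, on the bench between the trays
- jar_c_mid (a point): mid-height point on the axis of a white opaque sample jar, 34 mm above its underside, z up. All look alike: round body 48 mm across, 49 high (grip here), above it a grey push-on cap 43 mm across, its flat top 68 mm above the underside when home. Weighs 85 to 450 g with cap. 4 to 6 jars are present, on the bench between the trays
- jar_d_mid (a point): mid-height point on the axis of a white opaque sample jar, 34 mm above its underside, z up. All look alike: round body 48 mm across, 49 high (grip here), above it a grey push-on cap 43 mm across, its flat top 68 mm above the underside when home. Weighs 85 to 450 g with cap. 4 to 6 jars are present, on the bench between the trays
- jar_e_mid (a point): mid-height point on the axis of a white opaque sample jar, 34 mm above its underside, z up. All look alike: round body 48 mm across, 49 high (grip here), above it a grey push-on cap 43 mm across, its flat top 68 mm above the underside when home. Weighs 85 to 450 g with cap. 4 to 6 jars are present, on the bench between the trays
- jar_f_mid (a point): mid-height point on the axis of a white opaque sample jar, 34 mm above its underside, z up. All look alike: round body 48 mm across, 49 high (grip here), above it a grey push-on cap 43 mm across, its flat top 68 mm above the underside when home. Weighs 85 to 450 g with cap. 4 to 6 jars are present, on the bench between the trays
- cap_a (a joint): how far the cap of jar_a stands proud, m: 0 fully home (hard stop), at most 0.008; starts 3 to 7 mm proud, showing a red neck band. It slides straight down against about 5 N of friction and stays where left; at home the resistance rises sharply: press the middle of its top with 10 to 15 N until it stops
- cap_b (a joint): how far the cap of jar_b stands proud, m: 0 fully home (hard stop), at most 0.008; starts 3 to 7 mm proud, showing a red neck band. It slides straight down against about 5 N of friction and stays where left; at home the resistance rises sharply: press the middle of its top with 10 to 15 N until it stops
- cap_c (a joint): how far the cap of jar_c stands proud, m: 0 fully home (hard stop), at most 0.008; starts 3 to 7 mm proud, showing a red neck band. It slides straight down against about 5 N of friction and stays where left; at home the resistance rises sharply: press the middle of its top with 10 to 15 N until it stops
- cap_d (a joint): how far the cap of jar_d stands proud, m: 0 fully home (hard stop), at most 0.008; starts 3 to 7 mm proud, showing a red neck band. It slides straight down against about 5 N of friction and stays where left; at home the resistance rises sharply: press the middle of its top with 10 to 15 N until it stops
- cap_e (a joint): how far the cap of jar_e stands proud, m: 0 fully home (hard stop), at most 0.008; starts 3 to 7 mm proud, showing a red neck band. It slides straight down against about 5 N of friction and stays where left; at home the resistance rises sharply: press the middle of its top with 10 to 15 N until it stops
- cap_f (a joint): how far the cap of jar_f stands proud, m: 0 fully home (hard stop), at most 0.008; starts 3 to 7 mm proud, showing a red neck band. It slides straight down against about 5 N of friction and stays where left; at home the resistance rises sharply: press the middle of its top with 10 to 15 N until it stops
- small_vial: small glass vial with a cream cap, 24 mm across, 54 tall, standing between the jars; leave it alone. Origin: centre of its underside
- petri: flat round dish with lid, 62 mm across, 14 high, lying in front of the jars; leave it alone. Origin: centre of its underside
- lab_timer: white digital timer, 62x62x18 mm, lying behind the trays; leave it alone. Origin: centre of its underside
- dropper_l: brown dropper bottle, 34 mm across, 109 tall, behind the jars; leave it alone. Origin: centre of its underside
- dropper_r: brown dropper bottle, 34 mm across, 109 tall, behind the jars; leave it alone. Origin: centre of its underside

How it is judged:
At the end, for the whole second after the job is handed in: Every jar present stands upright (within 0.1 rad), at rest, on the floor of a tray with its axis at least 20 mm from the tray's outer edges, its cap within 1.5 mm of fully home; no jar over 270 g is in the orange tray and none under 180 g in the blue one (value of joint each of cap_a, cap_b, cap_c, cap_d, cap_e, cap_f below 0.0015 m and angle between each of jar_a_mid, jar_b_mid, jar_c_mid, jar_d_mid, jar_e_mid, jar_f_mid's own z axis and vertical below 0.1 rad and linear speed of each of jar_a, jar_b, jar_c, jar_d, jar_e, jar_f below 0.02 m/s and ((x of jar_a_mid in the frame of tray_blue between -0.09 and 0.09 m and y of jar_a_mid in the frame of tray_blue between -0.085 and 0.085 m and z of jar_a_mid in the frame of tray_blue below 0.046 m and contact force between jar_a and tray_blue above 1.72 N) or (x of jar_a_mid in the frame of tray_orange between -0.09 and 0.09 m and y of jar_a_mid in the frame of tray_orange between -0.085 and 0.085 m and z of jar_a_mid in the frame of tray_orange below 0.046 m and contact force between jar_a and tray_orange between 0.2 and 2.7 N)) and ((x of jar_b_mid in the frame of tray_blue between -0.09 and 0.09 m and y of jar_b_mid in the frame of tray_blue between -0.085 and 0.085 m and z of jar_b_mid in the frame of tray_blue below 0.046 m and contact force between jar_b and tray_blue above 1.72 N) or (x of jar_b_mid in the frame of tray_orange between -0.09 and 0.09 m and y of jar_b_mid in the frame of tray_orange between -0.085 and 0.085 m and z of jar_b_mid in the frame of tray_orange below 0.046 m and contact force between jar_b and tray_orange between 0.2 and 2.7 N)) and ((x of jar_c_mid in the frame of tray_blue between -0.09 and 0.09 m and y of jar_c_mid in the frame of tray_blue between -0.085 and 0.085 m and z of jar_c_mid in the frame of tray_blue below 0.046 m and contact force between jar_c and tray_blue above 1.72 N) or (x of jar_c_mid in the frame of tray_orange between -0.09 and 0.09 m and y of jar_c_mid in the frame of tray_orange between -0.085 and 0.085 m and z of jar_c_mid in the frame of tray_orange below 0.046 m and contact force between jar_c and tray_orange between 0.2 and 2.7 N)) and ((x of jar_d_mid in the frame of tray_blue between -0.09 and 0.09 m and y of jar_d_mid in the frame of tray_blue between -0.085 and 0.085 m and z of jar_d_mid in the frame of tray_blue below 0.046 m and contact force between jar_d and tray_blue above 1.72 N) or (x of jar_d_mid in the frame of tray_orange between -0.09 and 0.09 m and y of jar_d_mid in the frame of tray_orange between -0.085 and 0.085 m and z of jar_d_mid in the frame of tray_orange below 0.046 m and contact force between jar_d and tray_orange between 0.2 and 2.7 N)) and ((x of jar_e_mid in the frame of tray_blue between -0.09 and 0.09 m and y of jar_e_mid in the frame of tray_blue between -0.085 and 0.085 m and z of jar_e_mid in the frame of tray_blue below 0.046 m and contact force between jar_e and tray_blue above 1.72 N) or (x of jar_e_mid in the frame of tray_orange between -0.09 and 0.09 m and y of jar_e_mid in the frame of tray_orange between -0.085 and 0.085 m and z of jar_e_mid in the frame of tray_orange below 0.046 m and contact force between jar_e and tray_orange between 0.2 and 2.7 N)) and ((x of jar_f_mid in the frame of tray_blue between -0.09 and 0.09 m and y of jar_f_mid in the frame of tray_blue between -0.085 and 0.085 m and z of jar_f_mid in the frame of tray_blue below 0.046 m and contact force between jar_f and tray_blue above 1.72 N) or (x of jar_f_mid in the frame of tray_orange between -0.09 and 0.09 m and y of jar_f_mid in the frame of tray_orange between -0.085 and 0.085 m and z of jar_f_mid in the frame of tray_orange below 0.046 m and contact force between jar_f and tray_orange between 0.2 and 2.7 N))); the robot touches nothing.
It fails at once if a jar was lifted off the bench while its cap was not fully home ((height (world z) of jar_a_mid above 0.06 m and value of joint cap_a above 0.002 m) or (height (world z) of jar_b_mid above 0.06 m and value of joint cap_b above 0.002 m) or (height (world z) of jar_c_mid above 0.06 m and value of joint cap_c above 0.002 m) or (height (world z) of jar_d_mid above 0.06 m and value of joint cap_d above 0.002 m) or (height (world z) of jar_e_mid above 0.06 m and value of joint cap_e above 0.002 m) or (height (world z) of jar_f_mid above 0.06 m and value of joint cap_f above 0.002 m)).
It fails at once if the vial, dish, timer or a dropper bottle was pushed away or knocked over ((distance of small_vial from where it was at the start of the episode above 0.04 m or angle between small_vial's own z axis and vertical above 0.4 rad) or (distance of petri from where it was at the start of the episode above 0.04 m or angle between petri's own z axis and vertical above 0.4 rad) or (distance of lab_timer from where it was at the start of the episode above 0.04 m or angle between lab_timer's own z axis and vertical above 0.4 rad) or (distance of dropper_l from where it was at the start of the episode above 0.04 m or angle between dropper_l's own z axis and vertical above 0.4 rad) or (distance of dropper_r from where it was at the start of the episode above 0.04 m or angle between dropper_r's own z axis and vertical above 0.4 rad)).
Of jar_a, jar_b, jar_c, jar_d, jar_e, jar_f only 4 to 6 are there at a start; the rules pass over those that are not, and their reading is None.
At some moment in a run one of jar_a, jar_b, jar_c, jar_d, jar_e, jar_f may be knocked a few centimetres aside while the robot is not near it.
Once in a run the grip may slacken for a moment while it holds something.
It also fails if it takes over 210 s, if anything falls off the work surface, if the arm or the gripper's body presses on something with over 40 N, if the wrist force passes 120 N, or if a joint passes its speed limit or range.

## Working session

There is one attempt and no reset: what is moved stays moved. The work goes in short steps, each a Python script; the robot and the scene stay as the last script left them, time stands still between calls to the robot, and variables do not carry over. Pictures are saved under pics/ and viewed, and the job is handed in when it is done.

```bash
mkdir -p pics; ls
python3 - <<'E'
from cell import bot
import cv2,numpy as np
for n in ("top","side"):
    im=bot.camera(n); cv2.imwrite(f"pics/{n}0.png",im[:,:,::-1])
    c=bot.calibration(n); print(n,np.round(c["mtx"],1).tolist(),np.round(c["extrinsics"],3).tolist())
    for t in ["jar_a_mid","tray_blue","tray_orange","small_vial","petri","lab_timer","dropper_l"]:
        print(t,[(np.round(d["bbox"]).astype(int).tolist(),round(d["confidence"],2)) for d in bot.search_frame(n,t)])
print(bot.read_clock(),bot.read_ft_force(),bot.grip_depth,bot.read_tool_rot())
E
```

```text
pics
top [[529.9, 0.0, 319.4], [0.0, 529.9, 232.6], [0.0, 0.0, 1.0]] [[0.009, -1.0, 0.006, -0.017], [-0.978, -0.01, -0.209, 0.571], [0.209, -0.004, -0.978, 1.019], [0.0, 0.0, 0.0, 1.0]]
jar_a_mid []
tray_blue [([400, 228, 108, 114], 0.65), ([130, 224, 102, 115], 0.63)]
tray_orange [([129, 224, 104, 116], 0.89)]
small_vial []
petri []
lab_timer [([415, 177, 30, 32], 0.79)]
dropper_l [([206, 143, 21, 26], 0.84), ([246, 151, 18, 23], 0.7)]
side [[525.3, 0.0, 312.3], [0.0, 525.3, 236.2], [0.0, 0.0, 1.0]] [[0.999, 0.045, 0.011, -0.553], [0.029, -0.426, -0.904, 0.023], [-0.036, 0.904, -0.427, 1.058], [0.0, 0.0, 0.0, 1.0]]
jar_a_mid [([327, 202, 23, 38], 0.61)]
tray_blue [([150, 288, 185, 114], 0.56)]
tray_orange [([238, 178, 96, 44], 0.73)]
small_vial [([260, 226, 11, 30], 0.83)]
petri [([215, 244, 6, 12], 0.55)]
lab_timer [([361, 306, 41, 33], 0.66)]
dropper_l [([395, 175, 13, 29], 0.45), ([329, 203, 23, 12], 0.37)]
0.8 [ 0.82523142 -0.64872557 -0.38830893] 0.0187 [-0.57301437  0.57303503 -0.41428126  0.4143144 ]
```

View pics/top0.png

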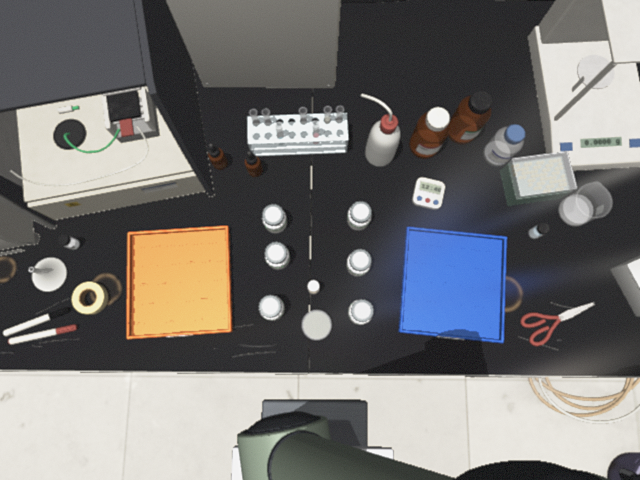

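View pics/side0.png

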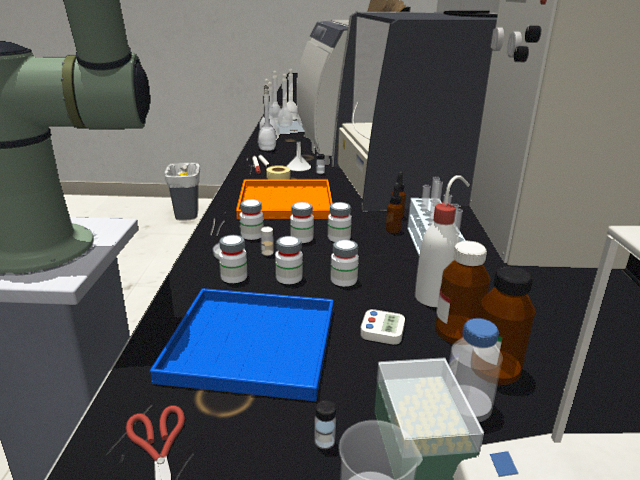

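Run:
```python
import cv2
a=cv2.imread("pics/top0.png")[190:345,240:400]; cv2.imwrite("pics/crop0.png",cv2.resize(a,None,fx=3.8,fy=3.8,interpolation=cv2.INTER_CUBIC))
a=cv2.imread("pics/side0.png")[190:300,205:375]; cv2.imwrite("pics/crop1.png",cv2.resize(a,None,fx=4.5,fy=4.5,interpolation=cv2.INTER_CUBIC))
```

```text
(no output)
```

View pics/crop0.png

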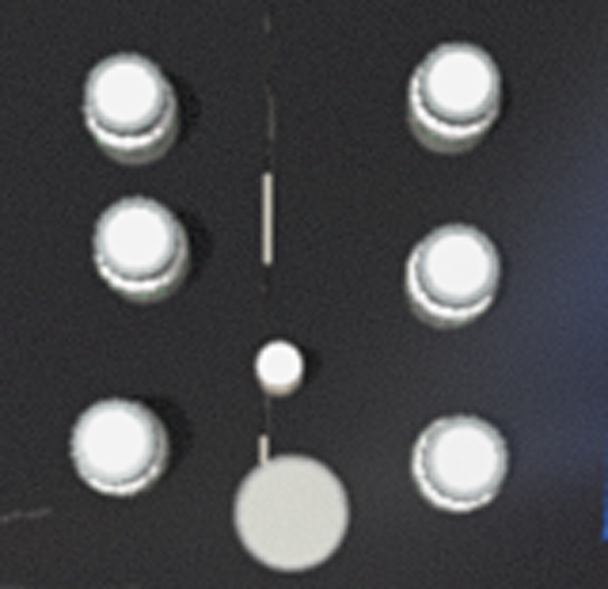

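View pics/crop1.png

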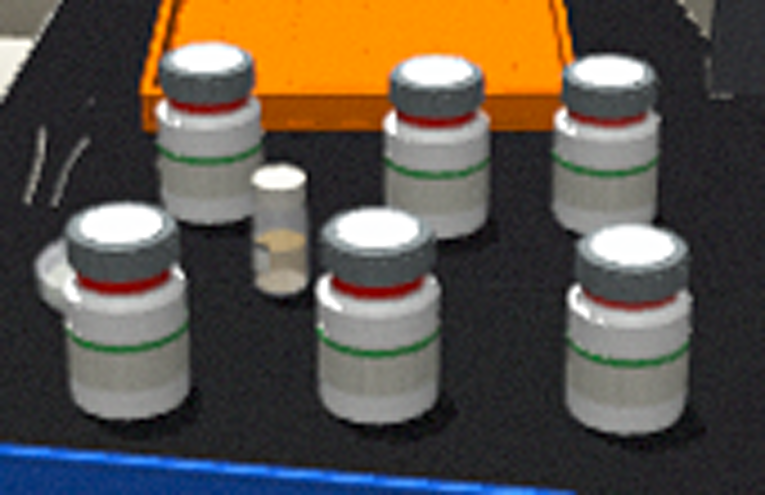

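```bash
cat > v.py <<'E'
from cell import bot
import cv2,numpy as np
from scipy.optimize import minimize
CAL={n:bot.calibration(n) for n in ("top","side")}
def proj(P,cam="top"):
    c=CAL[cam];K=np.array(c["mtx"]);E=np.array(c["extrinsics"])
    q=(E[:3,:3]@np.asarray(P,float).T).T+E[:3,3]; q=(K@q.T).T
    return q[:,:2]/q[:,2:]
def back(uv,z,cam="top"):
    c=CAL[cam];K=np.array(c["mtx"]);E=np.array(c["extrinsics"])
    d=E[:3,:3].T@np.linalg.inv(K)@np.array([uv[0],uv[1],1.]); o=-E[:3,:3].T@E[:3,3]
    return (o+d*(z-o[2])/d[2])[:2]
def hullmask(P,shape,cam="top"):
    h=cv2.convexHull(proj(P,cam).astype(np.float32))
    m=np.zeros(shape,np.uint8); cv2.fillPoly(m,[np.round(h*16).astype(np.int32)],255,cv2.LINE_AA,4)
    return m/255.
a=np.linspace(0,2*np.pi,40)
def ring(x,y,r,z): return np.c_[x+r*np.cos(a),y+r*np.sin(a),0*a+z]
def jarpts(x,y,top=.072): return np.vstack([ring(x,y,.024,0),ring(x,y,.024,.047),ring(x,y,.0215,.055),ring(x,y,.0215,top)])
def traypts(x,y,t):
    c,s=np.cos(t),np.sin(t)
    return np.array([[x+c*u-s*v,y+s*u+c*v,z] for u in(-.11,.11) for v in(-.105,.105) for z in(0,.02)])
def fit(mask,f,p0,step):
    m=mask.astype(float)
    g=lambda p:np.abs(hullmask(f(*p),m.shape)-m).sum()
    S=np.vstack([p0]+[np.array(p0)+np.eye(len(p0))[i]*step[i] for i in range(len(p0))])
    r=minimize(g,p0,method="Nelder-Mead",options=dict(initial_simplex=S,xatol=1e-5,fatol=.05))
    return r.x,r.fun
def shot(name,cam="top"):
    im=bot.camera(cam); cv2.imwrite(f"pics/{name}.png",im[:,:,::-1]); return im
def jars_bench(im,base=0.):
    # bright low-saturation blobs of jar size on the bench between the trays
    hsv=cv2.cvtColor(im,cv2.COLOR_RGB2HSV)
    m=((hsv[...,2]>75)&(hsv[...,1]<70)).astype(np.uint8); m[:198]=0;m[345:]=0;m[:,:236]=0;m[:,397:]=0
    m=cv2.morphologyEx(m,cv2.MORPH_OPEN,np.ones((5,5),np.uint8))
    n,L,st,ce=cv2.connectedComponentsWithStats(m)
    out=[]
    for i in range(1,n):
        A=st[i,4]
        if A<300: continue
        p0=back(ce[i],.04); x,e=fit(L==i,jarpts,p0,[.006,.006])
        out.append((x,e,A,ce[i]))
    return out
def trays(im):
    hsv=cv2.cvtColor(im,cv2.COLOR_RGB2HSV);o={}
    for n,(lo,hi) in dict(orange=(5,25),blue=(105,130)).items():
        m=((hsv[...,0]>=lo)&(hsv[...,0]<=hi)&(hsv[...,1]>140)&(hsv[...,2]>50)).astype(np.uint8)
        m=cv2.morphologyEx(m,cv2.MORPH_CLOSE,np.ones((7,7),np.uint8))
        _,L,st,ce=cv2.connectedComponentsWithStats(m);i=1+np.argmax(st[1:,4]);m=np.zeros_like(m)
        c,_=cv2.findContours((L==i).astype(np.uint8),cv2.RETR_EXTERNAL,cv2.CHAIN_APPROX_NONE)
        cv2.fillPoly(m,[cv2.convexHull(c[0])],1)
        p=back(ce[i],.01); x,e=fit(m,traypts,[p[0],p[1],0.],[.01,.01,.05]); o[n]=(x,e,m.sum())
    return o
E
python3 - <<'E'
from v import *
im=cv2.imread("pics/top0.png")[:,:,::-1].copy()
for j in jars_bench(im): print("jar",np.round(j[0],4),round(j[1]),j[2],np.round(j[3]))
for k,v in trays(im).items(): print(k,np.round(v[0],4),round(v[1]),v[2])
for uv,z in (((313,286.5),.054),((316.5,325),.014)): print(back(uv,z))
# consistency: cap top from side view
c=bot.read_joint_positions(); print(c)
E
```

```text
jar [ 0.615  -0.0935] 38 585 [359. 215.]
jar [0.6067 0.0849] 40 577 [274. 218.]
jar [0.5279 0.0777] 36 556 [276. 255.]
jar [ 0.5154 -0.0923] 30 572 [359. 262.]
jar [0.4209 0.0861] 32 538 [271. 307.]
jar [ 0.4149 -0.0956] 29 558 [360. 311.]
jar [ 0.3903 -0.0061] 257 781 [316. 324.]
orange [0.4761 0.2819 0.0764] 200 11441
blue [ 0.476  -0.292  -0.0906] 166 11282
[0.46179425 0.000965  ]
[ 0.38728524 -0.00686649]
[-1.38618889e+00  3.26142836e-01 -1.92597769e-01  1.05200162e+00
  1.11185993e-05  1.43660169e+00]
```

```bash
cat >> v.py <<'E'
from scipy.spatial.transform import Rotation as R
def quat(t=0.,flip=False):
    # tool down, jaws (tool x) along world y turned by t
    M=np.array([[0,1,0],[1,0,0],[0,0,-1.]])
    if flip: M=M@np.diag([-1,-1,1])
    q=(R.from_euler('z',t)*R.from_matrix(M)).as_quat(); return [q[3],q[0],q[1],q[2]]
E
python3 - <<'E'
from v import *
print("side caps",np.round(proj([[.6067,.0849,.073],[.4149,-.0956,.073],[.615,-.0935,.073],[.4149,-.0956,0]],"side")))
print(np.round(R.from_quat(np.roll(bot.read_tool_rot(),-1)).as_matrix(),2).tolist())
for p in [[.615,-.0935,.01],[.4149,-.0956,.01],[.4209,.0861,.01],[.47,.29,.01],[.54,.35,.2],[.54,-.35,.2],[.4,-.24,.014]]:
    for f in (0,1):
        s=bot.solve_ik(p,quat(0,f)); print(p,f,None if s is None else np.round(s,2))
t=bot.read_clock();F=np.array([bot.read_ft_force() for _ in range(20)]);print(bot.read_clock()-t,F.mean(0),F.std(0))
E
```

```text
side caps [[340. 206.]
 [231. 242.]
 [345. 245.]
 [234. 278.]]
[[0.31, 0.0, 0.95], [-0.95, -0.0, 0.31], [0.0, -1.0, 0.0]]
[0.615, -0.0935, 0.01] 0 None
[0.615, -0.0935, 0.01] 1 None
[0.4149, -0.0956, 0.01] 0 None
[0.4149, -0.0956, 0.01] 1 None
[0.4209, 0.0861, 0.01] 0 None
[0.4209, 0.0861, 0.01] 1 None
[0.47, 0.29, 0.01] 0 None
[0.47, 0.29, 0.01] 1 None
[0.54, 0.35, 0.2] 0 None
[0.54, 0.35, 0.2] 1 None
[0.54, -0.35, 0.2] 0 None
[0.54, -0.35, 0.2] 1 None
[0.4, -0.24, 0.014] 0 None
[0.4, -0.24, 0.014] 1 None
0.0 [ 0.82523142 -0.64872557 -0.38830893] [4.44089210e-16 0.00000000e+00 1.66533454e-16]
```

```bash
cat >> v.py <<'E'
def quat(t=0.,flip=False):
    M=np.array([[0,0,1],[-1,0,0],[0,-1,0.]])   # x=-Y, y=-Z (fingers down), z=+X
    if flip: M=M@np.diag([-1,1,-1])
    q=(R.from_euler('z',t)*R.from_matrix(M)).as_quat(); return [q[3],q[0],q[1],q[2]]
def fz(n=10,dt=.03):
    a=[]
    for _ in range(n): bot.wait(dt); a.append(bot.read_ft_force())
    a=np.array(a); return a.mean(0),a.std(0)
E
python3 - <<'E'
from v import *
for p in [[.615,-.0935,.01],[.4149,-.0956,.01],[.4209,.0861,.01],[.47,.29,.01],[.54,.35,.2],[.54,-.35,.2],[.4,-.24,.014]]:
    for f in (0,1):
        s=bot.solve_ik(p,quat(0,f)); print(p,f,None if s is None else np.round(s,2))
print(fz(),bot.read_clock())
E
```

```text
[0.615, -0.0935, 0.01] 0 [-0.27  0.64 -0.23  0.7   0.    2.87]
[0.615, -0.0935, 0.01] 1 [-0.27  0.64 -0.23  0.7   0.   -0.27]
[0.4149, -0.0956, 0.01] 0 [-0.4   0.37 -0.76  0.45  0.    2.74]
[0.4149, -0.0956, 0.01] 1 [-0.4   0.37 -0.76  0.45  0.   -0.4 ]
[0.4209, 0.0861, 0.01] 0 [ 0.03  0.37 -0.75  0.45  0.   -3.11]
[0.4209, 0.0861, 0.01] 1 [ 0.03  0.37 -0.75  0.45  0.    0.03]
[0.47, 0.29, 0.01] 0 [ 0.42  0.54 -0.43  0.6   0.   -2.72]
[0.47, 0.29, 0.01] 1 [ 0.42  0.54 -0.43  0.6   0.    0.42]
[0.54, 0.35, 0.2] 0 [ 0.46  0.51  0.06  1.13  0.   -2.68]
[0.54, 0.35, 0.2] 1 [0.46 0.51 0.06 1.13 0.   0.46]
[0.54, -0.35, 0.2] 0 [-0.69  0.51  0.06  1.13  0.    2.45]
[0.54, -0.35, 0.2] 1 [-0.69  0.51  0.06  1.13  0.   -0.69]
[0.4, -0.24, 0.014] 0 [-0.7   0.41 -0.65  0.5   0.    2.44]
[0.4, -0.24, 0.014] 1 [-0.7   0.41 -0.65  0.5   0.   -0.7 ]
(array([0.14784352, 0.09207039, 0.00418789]), array([0.50814733, 0.50368252, 0.41293766])) 1.1333
```

```bash
cat > press.py <<'E'
from v import *
def press(x,y,first=False):
    if first: bot.move_pose([x,y,.13],quat(0,1))
    else: bot.move_linear([x,y,.11],speed=.25)
    bot.move_linear([x,y,.083],speed=.08)
    hit=bot.move_linear([x,y,.06],speed=.02,until_force=12)
    bot.wait(.1); z=bot.read_position()[2]; f=bot.read_ft_force()
    f2=fz(4,.02)[0]
    bot.move_linear([x,y,.11],speed=.2)
    print(np.round([x,y],3),hit,"z",round(z,4),"F",np.round(f2,1),"t",round(bot.read_clock(),1))
    return hit,z
E
python3 - <<'E'
from press import *
bot.set_gripper(0.0)
bot.move_pose([.4149,-.0956,.2],quat(0,1))
press(.4149,-.0956)
E
```

```text
[ 0.415 -0.096] False z 0.0601 F [-0.  -0.  -0.1] t 6.5
```

Run:
```python
from v import *
shot("t1");a=shot("s1","side")
print(bot.read_position(),bot.read_gripper_width(), np.round(bot.read_tool_rot(),3),quat(0,1))
```

```text
[ 0.41429621 -0.09535547  0.10938765] -0.0006133044804201712 [ 0.5 -0.5 -0.5  0.5] [np.float64(-0.5), np.float64(0.5), np.float64(0.5), np.float64(-0.5)]
```

View pics/s1.png

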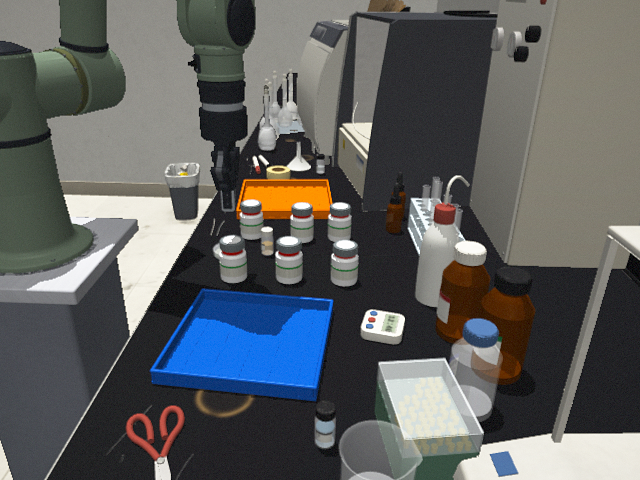

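View pics/t1.png

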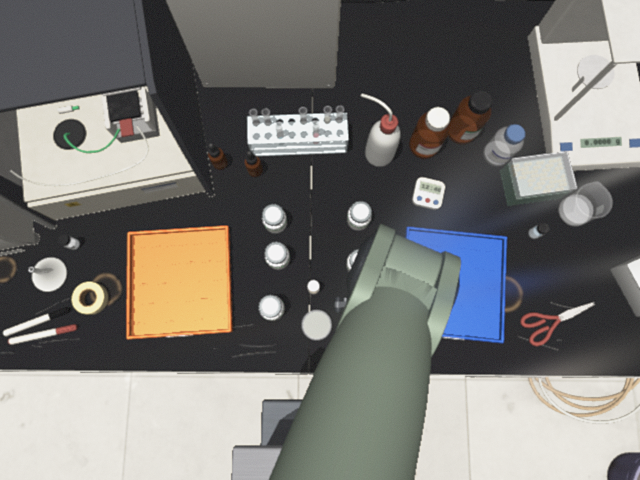

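Run:
```python
from v import *
p=bot.read_position()
print(proj([p,p+[0,0,.1]]),proj([p,p+[0,0,.1]],"side"))
a=cv2.imread("pics/t1.png")[260:345,260:400]; cv2.imwrite("pics/c2.png",cv2.resize(a,None,fx=5.5,fy=5.5,interpolation=cv2.INTER_CUBIC))
a=cv2.imread("pics/s1.png")[80:300,150:300]; cv2.imwrite("pics/c3.png",cv2.resize(a,None,fx=2.7,fy=2.7,interpolation=cv2.INTER_CUBIC))
```

```text
[[363.6408267  308.98539762]
 [368.80042048 304.99728636]] [[229.95001307 222.84147564]
 [226.59601396 167.40861428]]
```

View pics/c2.png

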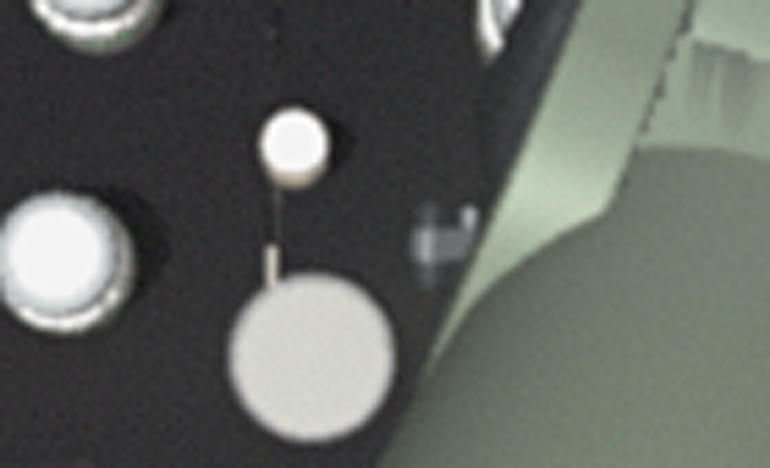

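View pics/c3.png

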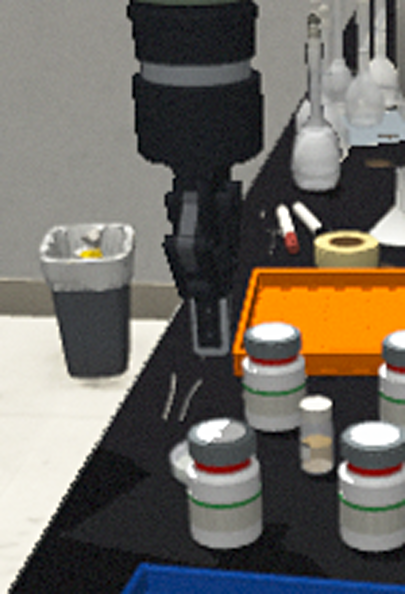

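Run:
```python
from v import *
bot.move_linear([.44,-.0956,.2],speed=.25)
p=bot.read_position();print(proj([p]),proj([p],"side"))
A=[]
for w in (0,1):
    t=bot.read_clock();bot.set_gripper(float(w)); bot.wait(.2);print(w,bot.read_gripper_width(),bot.read_clock()-t)
    A.append(np.hstack([bot.camera("side")[40:260,130:330],bot.camera("top")[220:440,280:480]]))
cv2.imwrite("pics/c4.png",cv2.resize(np.vstack(A)[:,:,::-1],None,fx=1.35,fy=1.35))
```

```text
[[368.15326328 290.59593838]] [[242.19815997 173.57581603]]
0 -0.0002878452986264584 0.41660000000000075
1 0.9987150298027525 0.9834000000000005
```

View pics/c4.png

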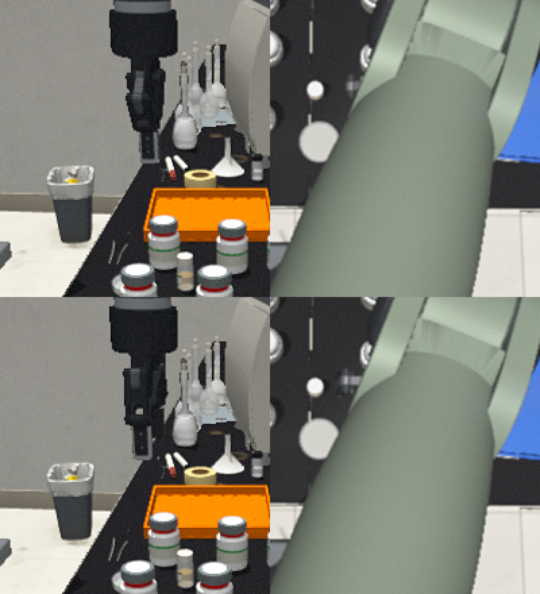

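Run:
```python
from v import *
bot.set_gripper(0.0)
bot.move_linear([.47,.1,.2],speed=.25)
bot.move_linear([.47,.1,.11],speed=.2)
p=bot.read_position();q=proj([p,p+[0,0,.019]],"side");print(q)
im=shot("s5","side")
u,v=np.round(q[0]).astype(int)
a=im[v-70:v+50,u-60:u+80,::-1]; a=cv2.resize(a,None,fx=5,fy=5,interpolation=cv2.INTER_NEAREST); cv2.drawMarker(a,(300,350),(0,255,0),0,15); cv2.imwrite("pics/c5.png",a)
```

```text
[[274.49737796 185.14059254]
 [274.31905229 176.36061879]]
```

View pics/c5.png

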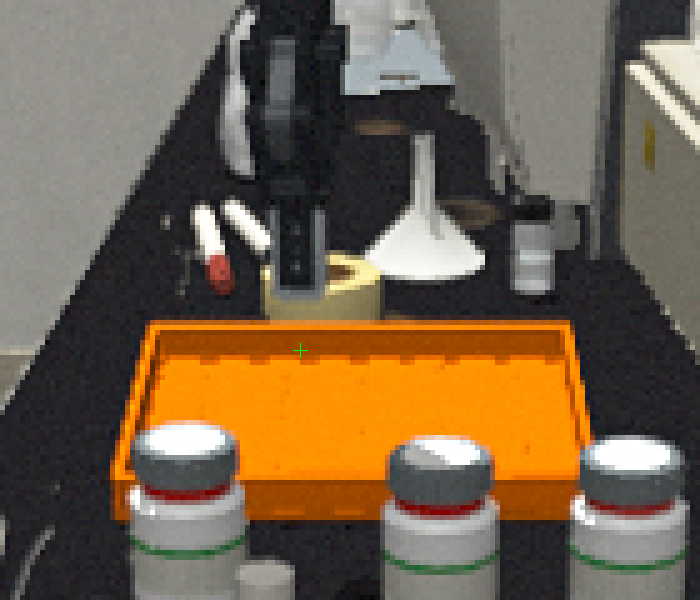

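Run:
```python
from v import *
bot.move_linear([.5,.38,.15],speed=.25)
p=bot.read_position()
o=[]
for c in("side","top"):
    im=bot.camera(c); q=proj([p,p+[0,0,.025],p+[0,0.05,0]],c);print(c,q.round(1).tolist())
    u,v=np.round(q[0]).astype(int); a=im[max(v-60,0):v+40,u-50:u+70,::-1]; a=cv2.resize(a,None,fx=3.3,fy=4,interpolation=cv2.INTER_NEAREST); cv2.drawMarker(a,(165,min(v,60)*4),(0,255,0),0,15); o.append(a)
cv2.imwrite("pics/c6.png",np.hstack(o))
```

```text
side [[298.1, 132.9], [298.1, 123.0], [299.4, 128.1]]
top [[107.4, 258.1], [102.0, 255.9], [80.2, 257.9]]
```

View pics/c6.png

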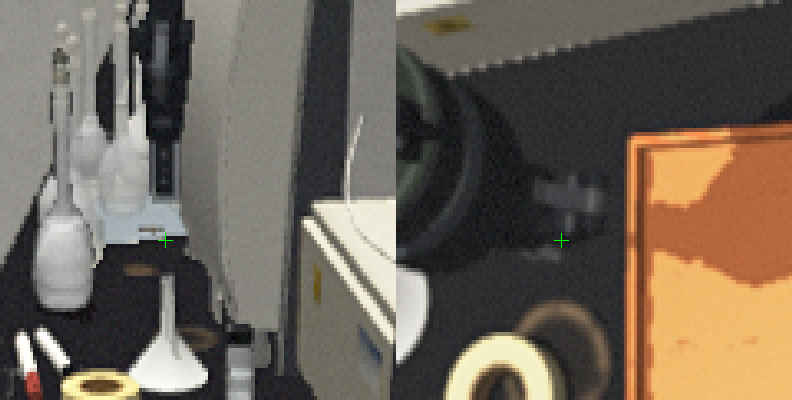

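Run:
```python
from v import *
x,y=.4209,.0861
bot.move_linear([x,y,.11],speed=.25)
bot.move_linear([x,y,.065],speed=.08)
print(bot.move_linear([x,y,.025],speed=.02,until_force=12))
print(bot.read_position(),fz(4,.02)[0],bot.read_clock())
im=bot.camera("side");q=proj([[x,y,.068]],"side")[0].round().astype(int)
a=im[q[1]-60:q[1]+60,q[0]-70:q[0]+70,::-1];cv2.imwrite("pics/c7.png",cv2.resize(a,None,fx=4,fy=4,interpolation=cv2.INTER_CUBIC))
```

```text
True
[0.42091637 0.08610692 0.04504675] [-1.25259798  0.12017529  8.32014395] 15.775
```

View pics/c7.png

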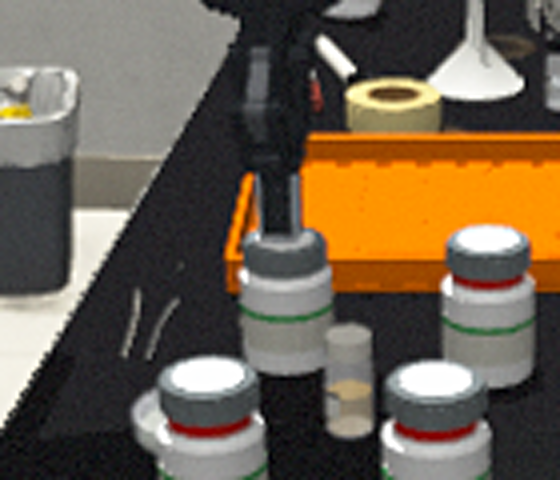

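```bash
cat > press.py <<'E'
from v import *
def press(x,y):
    bot.move_linear([x,y,.08],speed=.25)
    bot.move_linear([x,y,.057],speed=.08)
    hit=bot.move_linear([x,y,.035],speed=.02,until_force=14)
    f2=fz(4,.02)[0]; z=bot.read_position()[2]
    bot.move_linear([x,y,.08],speed=.2)
    print(np.round([x,y],3),hit,"z",round(z,4),"F",np.round(f2,1),"t",round(bot.read_clock(),1))
E
python3 - <<'E'
from press import *
bot.move_linear([.4209,.0861,.08],speed=.2)
for p in [(.5279,.0777),(.6067,.0849),(.615,-.0935),(.5154,-.0923),(.4149,-.0956)]: press(*p)
bot.move_linear([.44,-.25,.15],speed=.25)
shot("t8");im=shot("s8","side")
a=im[190:300,205:375,::-1];cv2.imwrite("pics/c8.png",cv2.resize(a,None,fx=4.5,fy=4.5,interpolation=cv2.INTER_CUBIC))
for p in [[.42,.086,-.014],[.615,-.0935,-.014],[.42,-.34,-.01],[.42,.34,-.01]]: print(bot.solve_ik(p,quat(0,1)) is not None)
E
```

```text
[0.528 0.078] True z 0.0451 F [-1.1 -0.2  6.1] t 18.3
[0.607 0.085] True z 0.0451 F [-1.5  0.3  6.7] t 20.3
[ 0.615 -0.094] True z 0.0452 F [-0.7 -0.   5.6] t 22.6
[ 0.515 -0.092] True z 0.0451 F [-1.6  0.5  6.9] t 24.7
[ 0.415 -0.096] True z 0.0451 F [-1.2  0.4  8.4] t 26.8
True
True
True
True
```

View pics/c8.png

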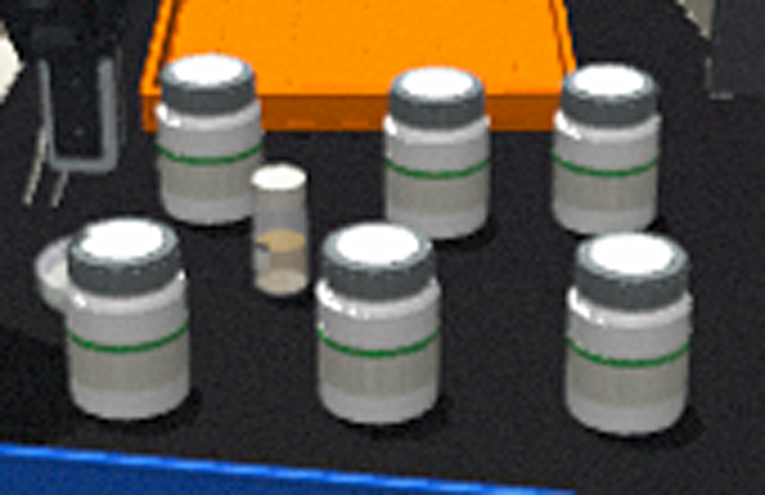

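View pics/t8.png

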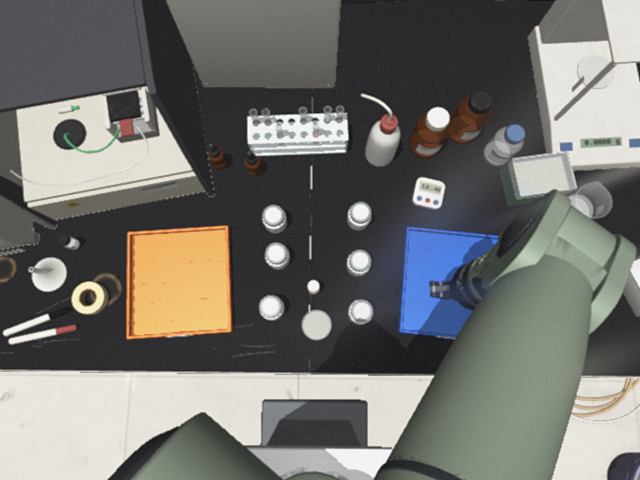

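```bash
cat > pick.py <<'E'
from v import *
import json,sys,os
TR=dict(orange=(.4761,.2819,.0764),blue=(.476,-.292,-.0906))
GZ=-.013
def look(name):
    im=shot(name); js=[j for j in jars_bench(im) if 380<j[2]<660 and j[1]<90]
    for j in js: print("  jar",np.round(j[0],4),"err",round(j[1]),j[2])
    return js
def weigh_pick(x,y):
    bot.move_linear([x,y,.10],speed=.3,rotation=quat(0,1)); bot.set_gripper(1.0)
    bot.move_linear([x,y,.062],speed=.2); bot.wait(.15)
    b,s=fz(25,.02)
    hit=bot.move_linear([x,y,GZ],speed=.12,until_force=8)
    if hit:
        print("UNEXPECTED CONTACT",bot.read_position()); bot.move_linear([x,y,.10]); return None
    bot.set_gripper(0.0,grasp_force=60); w=bot.read_gripper_width()
    bot.move_linear([x,y,GZ+.03],speed=.08); bot.wait(.25)
    f,s=fz(25,.02); m=-(f-b)[2]/9.81*1000
    print("pick",np.round([x,y],3),"width",round(w,3),round(bot.read_gripper_width(),3),"mass g",round(m),"lat",np.round((f-b)[:2],2),"t",round(bot.read_clock(),1))
    return m,b,w
def place(tray,u,v,b,w):
    X,Y,t=TR[tray];c,s=np.cos(t),np.sin(t);x,y=X+c*u-s*v,Y+s*u+c*v
    p=bot.read_position()
    bot.move_linear([p[0],p[1],.085],speed=.2)
    bot.move_linear([x,y,.085],speed=.25,rotation=quat(t,1)); bot.wait(.2)
    f,_=fz(12,.02); w2=bot.read_gripper_width(); print("  above tray mass",round(-(f-b)[2]/9.81*1000),"width",round(w2,3))
    if w2<w-.15: print("LOST JAR"); return False
    bot.move_linear([x,y,GZ+.013],speed=.2)
    hit=bot.move_linear([x,y,GZ+.001],speed=.03,until_force=5); z=bot.read_position()[2]
    bot.set_gripper(.72); bot.wait(.1)
    bot.move_linear([x,y,.085],speed=.2)
    print("  placed",tray,u,v,np.round([x,y],3),"hit",hit,"z-GZ",round(z-GZ,4),"t",round(bot.read_clock(),1))
    return True
E
python3 - <<'E'
from pick import *
look("t9")
r=weigh_pick(.4149,-.0956)
shot("s9","side")
E
```

```text
jar [ 0.6148 -0.0935] err 48 573
  jar [0.6067 0.0851] err 46 568
  jar [0.5278 0.0772] err 38 552
  jar [ 0.5146 -0.092 ] err 35 563
  jar [0.4208 0.0855] err 34 531
  jar [ 0.4147 -0.0954] err 30 545
pick [ 0.415 -0.096] width 0.55 0.547 mass g 481 lat [0.03 0.3 ] t 32.6
```

View pics/s9.png

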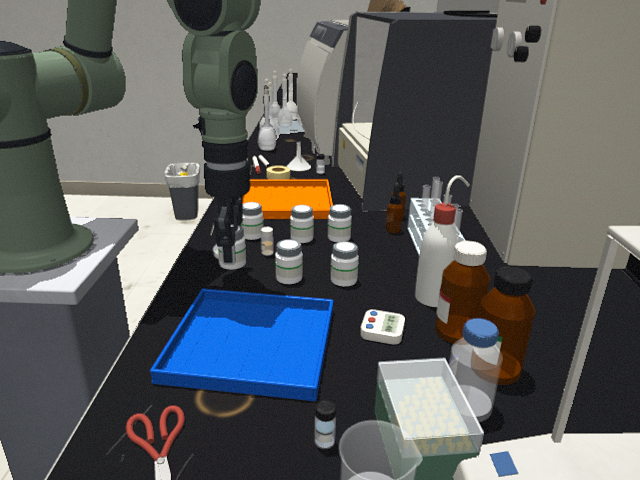

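Run:
```python
from pick import *
f,_=fz(25,.02); print(f); b=f+[0,0,.481*9.81]
place("blue",-.064,-.047,b,.547)
look("t10"); shot("s10","side")
```

```text
[ 0.04981037  0.25821343 -4.27581799]
  above tray mass 535 width 0.548
  placed blue -0.064 -0.047 [ 0.408 -0.333] hit True z-GZ 0.0049 t 37.0
  jar [ 0.6146 -0.0935] err 49 573
  jar [0.6066 0.0854] err 46 568
  jar [0.5279 0.0775] err 39 551
  jar [ 0.5144 -0.0914] err 36 553
  jar [0.4208 0.0856] err 33 534
```

View pics/t10.png

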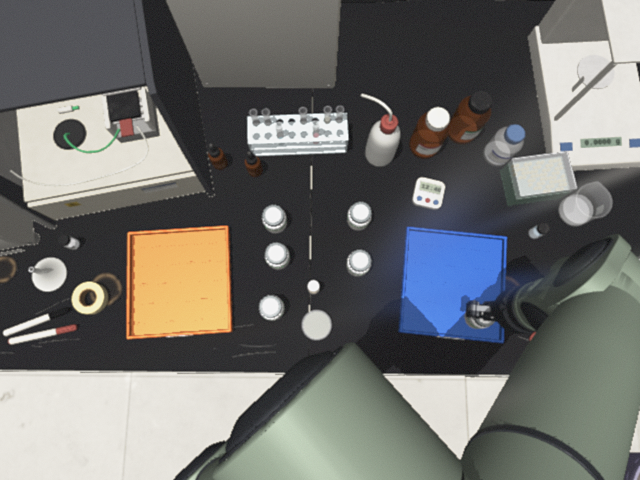

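View pics/s10.png

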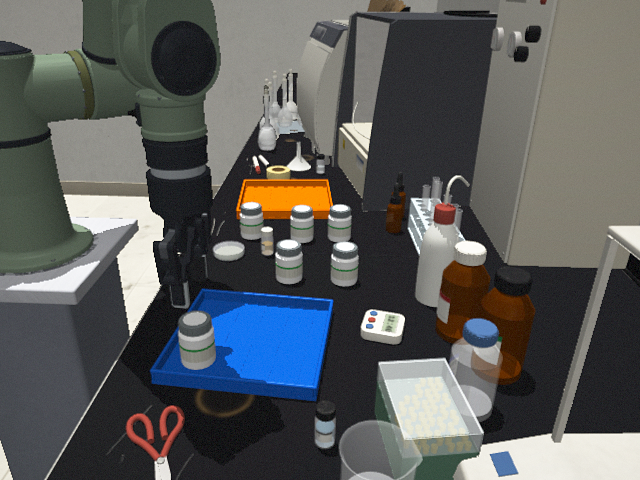

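```bash
cat > run.py <<'E'
from pick import *
def one(px,py,name,st):
    # newest position close to the expected one comes from the last look
    r=weigh_pick(px,py)
    if r is None: return False
    m,b,w=r
    if m<50: print("no weight: missed?"); return False
    tray="blue" if m>225 else "orange"
    S=[(-.064,1),(0,1),(.064,1),(-.064,0),(0,0),(.064,0)][st[tray]]
    sg=-1 if tray=="blue" else 1
    ok=place(tray,S[0],sg*(.047 if S[1] else -.047),b,w)
    st[tray]+=1
    return ok
E
python3 - <<'E'
from run import *
st=dict(blue=1,orange=0)
if one(.5146,-.092,"",st): look("t11"); shot("s11","side")
print(st)
E
```

```text
pick [ 0.515 -0.092] width 0.548 0.547 mass g 431 lat [ 0.24 -0.01] t 41.8
  above tray mass 424 width 0.552
  placed blue 0 -0.047 [ 0.472 -0.339] hit True z-GZ 0.005 t 45.8
  jar [0.6061 0.085 ] err 48 568
  jar [0.5279 0.0774] err 36 555
  jar [0.4208 0.0856] err 32 535
{'blue': 2, 'orange': 0}
```

View pics/s11.png

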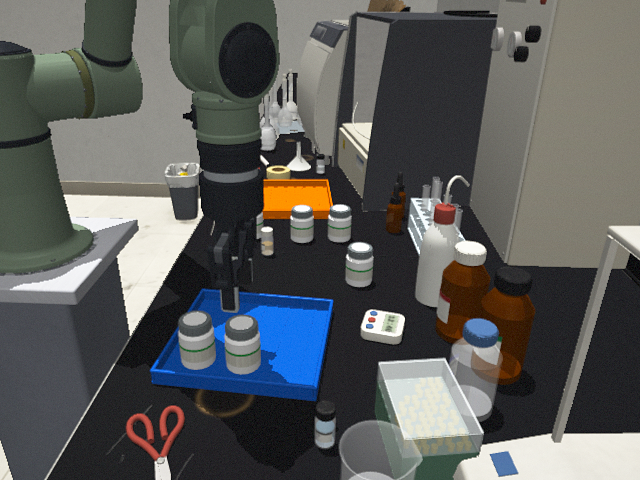

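```bash
sed -i 's/m\[:198\]=0/m[:185]=0/' v.py
python3 - <<'E'
from v import *
im=cv2.imread("pics/t11.png"); 
for j in jars_bench(im[:,:,::-1].copy()): print(np.round(j[0],4),round(j[1]),j[2],j[3].round())
a=im[150:345,240:420];cv2.imwrite("pics/c11.png",cv2.resize(a,None,fx=3,fy=3,interpolation=cv2.INTER_CUBIC))
print(proj([[.645,-.0935,.068]],"side"),proj([[.645,-.0935,.068]]))
E
```

```text
[ 0.6406 -0.0945] 49 578 [359. 203.]
[0.6061 0.085 ] 48 568 [274. 218.]
[0.5279 0.0774] 36 555 [276. 255.]
[0.4208 0.0856] 32 535 [271. 307.]
[ 0.3749 -0.1073] 2121 2680 [351. 327.]
[[362.14634314 247.77602544]] [[360.06499187 197.00443292]]
```

View pics/c11.png

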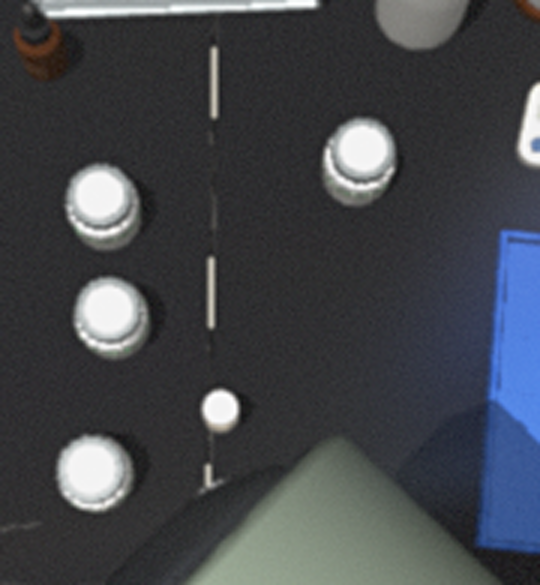

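Run:
```python
from run import *
st=dict(blue=2,orange=0)
if one(.6406,-.0945,"",st): look("t12"); shot("s12","side")
print(st)
```

```text
pick [ 0.641 -0.094] width 0.552 0.545 mass g 376 lat [ 0.19 -0.06] t 50.8
  above tray mass 338 width 0.551
  placed blue 0.064 -0.047 [ 0.535 -0.345] hit True z-GZ 0.0053 t 54.8
  jar [0.6061 0.085 ] err 49 566
  jar [0.5279 0.0774] err 36 555
{'blue': 3, 'orange': 0}
```

View pics/s12.png

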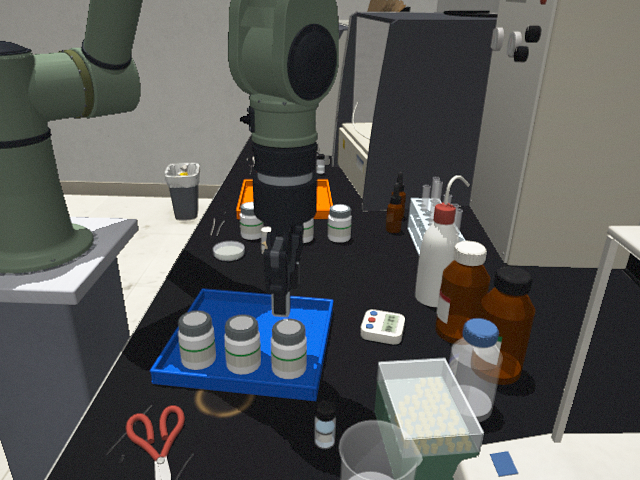

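Run:
```python
from run import *
st=dict(blue=3,orange=0)
if one(.6061,.085,"",st): look("t13"); shot("s13","side")
print(st)
```

```text
pick [0.606 0.085] width 0.547 0.552 mass g 105 lat [0.17 0.25] t 60.2
  above tray mass 112 width 0.549
  placed orange -0.064 0.047 [0.409 0.324] hit True z-GZ 0.0051 t 64.4
  jar [0.5278 0.0778] err 43 546
  jar [0.4209 0.0855] err 35 525
{'blue': 3, 'orange': 1}
```

View pics/s13.png

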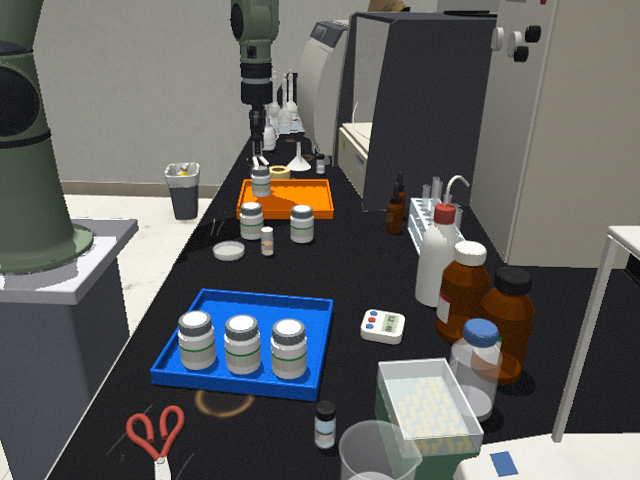

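View pics/t13.png

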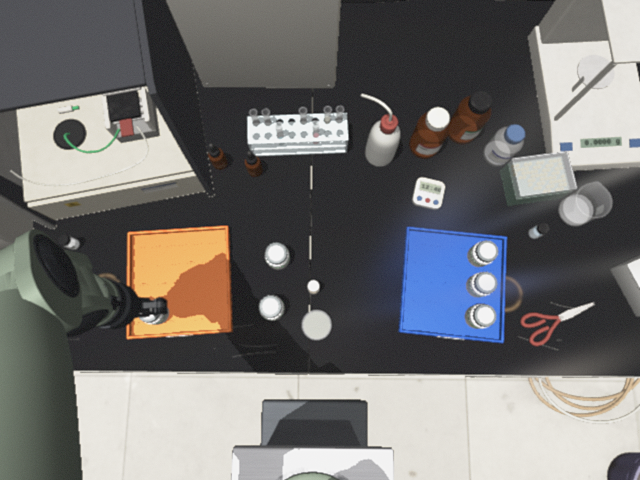

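Three jars are upright in the blue tray and one is in the orange tray. Two remain on the bench, at top pixels (277,255) and (271,307).

Run:
```python
from run import *
st=dict(blue=3,orange=1)
if one(.5278,.0778,"",st): look("t14"); shot("s14","side")
print(st)
```

```text
pick [0.528 0.078] width 0.55 0.546 mass g 114 lat [ 0.17 -0.21] t 69.3
  above tray mass 83 width 0.551
  placed orange 0 0.047 [0.473 0.329] hit True z-GZ 0.005 t 73.3
  jar [0.4208 0.0854] err 46 512
{'blue': 3, 'orange': 2}
```

View pics/s14.png

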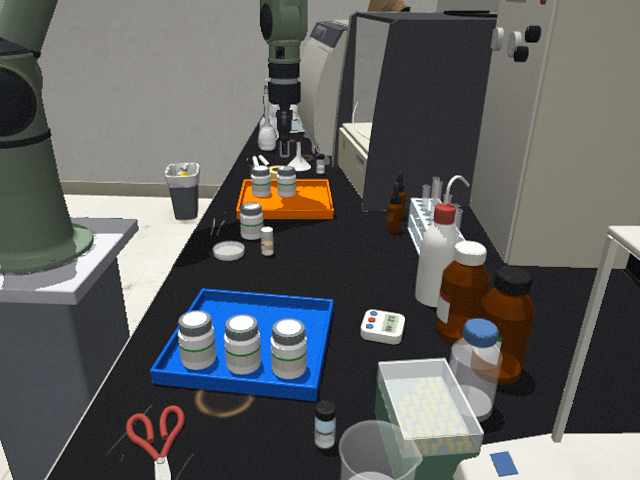

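Run:
```python
from run import *
st=dict(blue=3,orange=2)
if one(.4208,.0854,"",st):
    bot.move_linear([.45,.0,.2],speed=.3) if st["orange"]==2 else None
print(st, bot.read_position())
shot("t15"); shot("s15","side")
```

```text
pick [0.421 0.085] width 0.55 0.547 mass g 452 lat [-0.16 -0.26] t 78.1
  above tray mass 440 width 0.548
  placed blue -0.064 0.047 [ 0.417 -0.239] hit True z-GZ 0.0049 t 82.4
{'blue': 4, 'orange': 2} [ 0.44918173 -0.00047276  0.19889425]
```

View pics/s15.png

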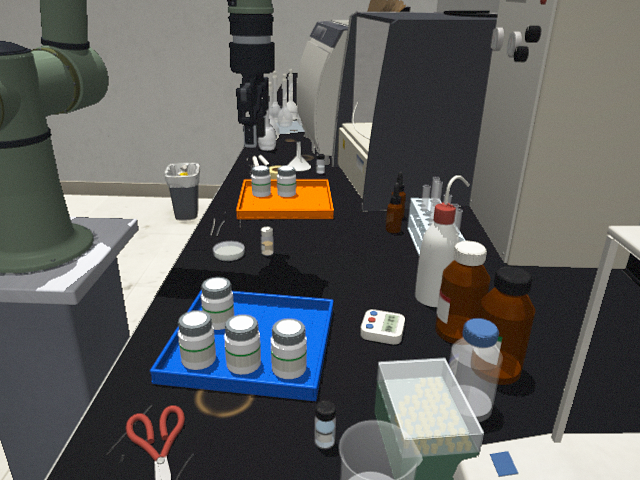

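View pics/t15.png

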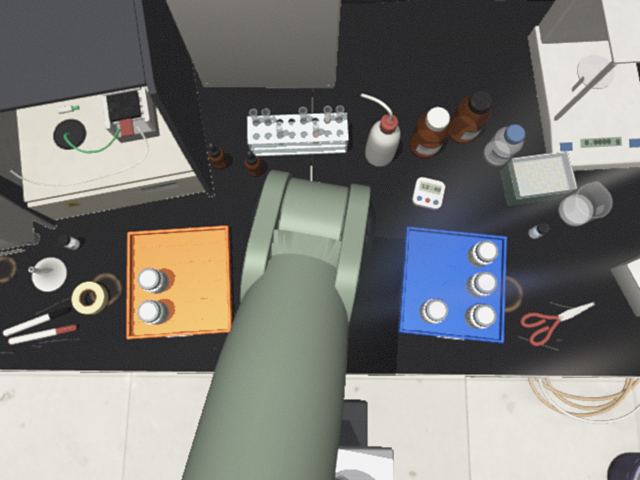

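Run:
```python
from pick import *
for t,uv in [("orange",(151,275)),("orange",(151,308)),("blue",(485,248)),("blue",(484,281)),("blue",(482,313)),("blue",(435,308))]:
    X,Y,a_=TR[t];p=back(uv,.072)-[X,Y];c,s=np.cos(a_),np.sin(a_);print(t,np.round([c*p[0]+s*p[1],-s*p[0]+c*p[1]],3))
im=cv2.imread("pics/s15.png");o=[cv2.resize(im[150:230,220:350],(520,320)),cv2.resize(im[265:395,150:350],(520,338))];cv2.imwrite("pics/c15.png",np.vstack(o))
```

```text
orange [0.006 0.039]
orange [-0.059  0.039]
blue [ 0.069 -0.045]
blue [ 0.002 -0.045]
blue [-0.061 -0.044]
blue [-0.06   0.048]
```

View pics/c15.png

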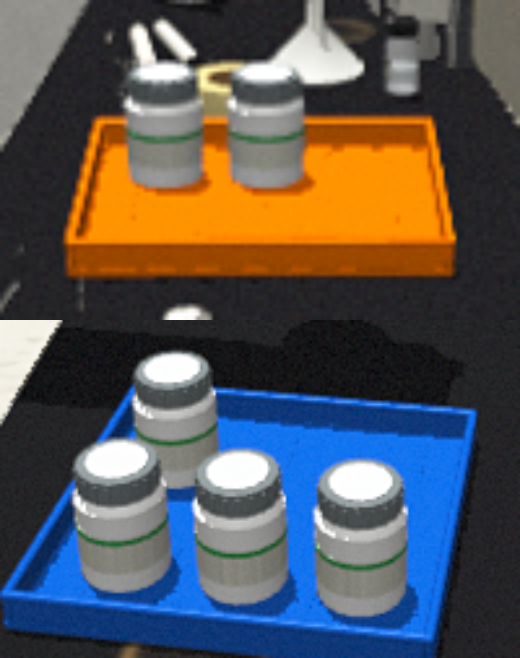

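All six jars are upright inside the trays, with no red band showing on any cap.

```bash
python3 -c "
from cell import bot
bot.wait(.3); print(bot.read_clock()); bot.close_job()"
```

```text
83.825
the job is handed in; nothing more can be done
```

All six jars had their caps pressed fully home before being lifted, and now stand upright in the trays. I handed the job in at about 84 s.

- **Weights:** four jars felt like about 481, 431, 376 and 452 g and went in the blue tray. The other two felt like about 105 and 114 g and went in the orange tray. A second reading above the tray differed by up to about 50 g, and the first jar's readings (481 and 535 g) were above the stated 450 g maximum. None of this was near the 180 g or 270 g limit.
- **Last pictures:** all six jars are upright and well inside the tray limits, with no red neck band showing. The vial, dish, timer and dropper bottles appear unmoved; I checked those by eye only.
- **Fingertip offset:** the shut fingertips sat about 23 mm higher than the reported tool position. My first press therefore stopped above the cap without touching it. I measured the offset in the pictures and by touch, and every press I allowed for it ended at the same height (0.045 m reported).
- **Moved jar:** the back right jar moved about 26 mm during the run. I found it again in the camera picture before picking it up.

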